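Show the tagged spice jar to the pantry scanner

TASK

Check the blue-tagged spice jar in at the pantry scanner: first swing the scanner's blue dust cover fully aside on its pin so that the red window is clear, then take the tagged jar out of the leaning wire cradle and stand it upright on the yellow ring in front of the scanner, with its blue tag facing the window squarely. Set it down without dropping it, let go, and leave all the other jars and kitchen things where they are.

Things in the scene. Friction and masses are not known exactly. Their poses are not given: they have to be found in the camera images.
- jar_mid (a point): Centre of the loose jar to be scanned (on its axis, 53 mm from foot and top), the only one with a bright blue tag: a stripe down one side and over the cap's edge to the middle of its top. z runs from foot to cap; x points from the axis out through the tag. At the start it leans 0.60 rad (34 degrees), cap toward the robot, in any of the cradle's three places, turned at random about its axis.
- jar_left_mid (a point): Centre of a second spice jar, same size and shape, no blue tag, in another place of the cradle (any of the three). Must stay where it is.
- jar_right_mid (a point): Centre of a third spice jar, same size and shape, no blue tag, in another place of the cradle (any of the three). Must stay where it is.
- cradle_seat (a point): Middle of the fixed steel wire cradle's foot plate (212 mm wide), where the middle jar's foot rests, 36 mm above the worktop. z is the jars' axis, leaning 0.60 rad toward the robot; y runs along the row, places at -75, 0 and 75 mm. Two 6 mm rods support each jar's lower side up to 59 mm along its axis; above that it is free all round. Jars draw out along their axis.
- scan_window (a point): Centre of the 44 x 42 mm red window in the front face of the fixed white scanner block (60 deep, 100 wide, 85 mm tall), 51 mm above the worktop. Its x axis points horizontally from the window into the scanner, away from the jar; z is up. A jar is shown squarely when its tag points along this +x axis.
- scan_spot (a point): Centre of the yellow ring (55 mm across) printed on the scanner's 4 mm thick grey foot plate, 63 mm in front of the window; the point lies on the plate's top, 4 mm above the worktop. Axes as the window's.
- cover (a joint): Angle of the blue dust cover, rad: 0 = upright over the window; grows to its stop at 1.62 as the cover tips sideways in the plane of the scanner's front, toward the window's -y (turning about its +x axis). The window is fully clear from about 1.5. Starts between 0 and 0.4. Pin friction (0.05 N m) keeps it where it is left.
- cover_pin (a point): The cover's brass pin: a level axis along the window's x, 22 mm above the worktop, at the window's lower -y corner. This frame turns with the cover; at angle 0 its axes are the window's (x into the scanner, z up). In it the 4 mm thick plate spans y = -8 to 72 mm, z = -8 to 62 mm.
- cover_tab (a point): Centre of the cover's finger tab, 10 mm thick (x), 20 mm wide (y); in the pin's turning frame it lies at x = -3, y = 30, z = 79 mm and spans y = 20 to 40 mm, z = 62 to 101 mm. Closed, it stands up 38 mm above the scanner's top; push its +y side toward -y, then down, to open the cover.
- honey_mid (a point): Centre of a loose honey jar with a grey lid, 71 mm in diameter, 110 mm tall, on the chopping board (board top 22 mm above the worktop). Leave alone.
- tin_mid (a point): Centre of a loose squat red tin, 75 mm in diameter, 58 mm tall, between scanner and cradle. Leave alone.
- yoghurt_mid (a point): Centre of a loose yoghurt pot, 72 mm in diameter, 71 mm tall, right of the board. Leave alone.
- glass_mid (a point): Centre of a loose drinking glass, 80 mm in diameter, 102 mm tall, on the chopping board. Leave alone.
- jar: The tagged jar again, at the centre of its foot; axes as jar_mid. Glass body 42 mm in diameter, red screw cap 45 mm in diameter from 85 to 106 mm above the foot, 106 mm tall, 0.09 to 0.18 kg. Can be gripped by the cap from any side, along its axis.

How it is judged:
On the way, in this order (a step that is already met when the one before it is completed fails the run):
1. the dust cover is swung aside (value of joint cover above 1.4 rad), for 0.2 s.
2. the tagged jar is taken from the cradle (distance of jar_mid from where it was at the start of the episode above 0.08 m), for 0.2 s.
At the end, for the whole second after the job is handed in: The cover stands open (over 1.4 rad); the tagged jar stands upright (within 6 degrees) and still on the scanner's foot plate, its axis within 15 mm of the centre of the yellow ring, its tag within 12.5 degrees of facing straight at the window (value of joint cover above 1.4 rad and angle between jar_mid's own z axis and vertical below 0.1 rad and horizontal distance between jar_mid and scan_spot below 0.015 m and z of jar_mid in the frame of scan_spot between 0.049 and 0.058 m and x of scan_window in the frame of jar_mid above 0.03 m and angle between the x axis of jar_mid and the x axis of scan_window, either way round below 0.22 rad and linear speed of jar below 0.02 m/s); the robot touches nothing.
It fails at once if another spice jar in the cradle is moved more than 20 mm (distance of any of jar_left_mid, jar_right_mid from where it was at the start of the episode above 0.02 m).
It fails at once if the honey jar, tin, yoghurt pot or glass is moved more than 20 mm or knocked over (distance of any of honey_mid, tin_mid, yoghurt_mid, glass_mid from where it was at the start of the episode above 0.02 m).
It fails at once if the tagged jar is dropped or thrown (faster than 0.6 m/s while not held) (linear speed of jar above 0.6 m/s and contact force between the fingers and jar below 0.05 N).
It also fails if it takes over 54 s, if anything falls off the work surface, if the arm or the gripper's body presses on something with over 40 N, if the wrist force passes 120 N, or if a joint passes its speed limit or range.

ROBOT

A 6-joint arm with a two-finger parallel gripper is mounted at the origin on the work surface; the furniture and walls round the work are solid. World frame = base frame: x ahead of the robot, y to its left, z up, the work surface at z = 0. Lengths are in m, angles in rad, forces in N, time in s.
With the tool pointing down it reaches from about 0.35 to 0.775 m from the base axis. Payload 5.5 kg.
Tool frame: the origin (TCP) lies midway between the tips of the shut fingers; the grasp point (between the pads) lies 19 mm behind it; z points along the fingers, y is the line along which they close (so a half turn about z gives the same grasp; the last joint's range is limited). The gripper opens to 85 mm and grips with 20 to 120 N. Pads are 22 mm wide; open, the fingers measure 114 mm over their backs; the gripper's body (76 mm by 85 mm) begins 54 mm behind the grasp point. The pads swing forward as they close: fully open they stand 13 mm farther back than shut.
Start: joints at [-1.287, 0.313, 0.046, 1.304, 0, 1.431], TCP at [0.236, -0.524, 0.2] pointing down, gripper open.
Joint ranges: [-2.76, 2.76], [-0.86, 1.69], [-1.03, 1.26], [-2.2, 2.34], [-1.47, 1.5], [-3.14, 3.14]. Speed limits (rad/s): [2.57, 2.57, 3.14, 3.14, 3.14, 3.14].

INTERFACE

Orientations are given as a unit quaternion [w, x, y, z].
In Python, from workcell import env gives the robot as it stands.
- The arm moves only by the tool move_arm, never from a script. Its argument "targets" is a list of rows, each a list of 3 entries, a list of its own where there are three numbers: the shift along the tool's x, y, z in mm, then the turn, a rotation vector about the tool's x, y, z in units of 10 degrees (1.0 is 10 degrees), then the closure, from -1 (fully open) to 1 (shut). In form: [[[dx, dy, dz], [ax, ay, az], gripper], ...]. A call has 1 to 5 rows; each row is the pose to reach, as a shift and turn from the pose commanded when the call began, along the tool's axes at that moment; what a row does not reach only later rows make up. A row lasts 1/8 s, in which the tool goes at most 62.5 mm and 10.7 degrees, less where a joint would pass 70% of its speed; a pose out of reach is approached as far as the arm can. A call with a gripper value outside its range is refused whole. The fingers move at their own pace and stop on an object; "squeeze" is the grip in N (left out, the last holds). Time passes only in rows, so rows that repeat a pose let the fingers close. It gives the time, the measured TCP pose, the force, the opening and the grip force at its end, in the units of the state.
- env.get_state(): the state, without advancing time (a new reading comes with each control period).
- env.read_camera(name): name is "scene" or "top"; returns a dict with "pixels" (420x560x3 uint8, red, green, blue), "fovy" (degrees; the focal length in pixels is half the picture's height over the tangent of half this angle, whatever the lens; pixels are square), "cx", "cy" (the principal point, pixels), "extrinsics" (4x4, takes a point from world to camera coordinates). Camera axes: x right, y up, looking along -z (the intrinsics and any distortion apply to the point x, -y, -z); pixel columns grow to the right and rows downward; lengths in m; the calibration is good to about 2 mm. A picture is of the moment at which its call begins. There is no depth.
- env.hand_in(): hands the job in; it is judged then, once.
Trained networks look in a picture, given as the dict that the camera call returned (one of the last four; its "shot" number tells which), for a name from the list of things; names that differ only in an ending like _2 or _b are one class to them, and where a whole thing is asked for, a point or a joint stands for the part that bears it (a point fixed in the world has none). Each returns a list of dicts, best first, with "confidence" (0 to 1); they miss things now and then, are a little off and sometimes report something else, mostly with a low value. They report only what shows in the picture. A call takes as long as a camera call.
- env.spot_in(thing, picture): "centre" ([x, y, z] in m, in world coordinates, good to about 4 mm: the middle of the surface that is visible of it).
- env.regions_of(thing, picture): "mask" (420x560 bool, what is visible of it).
- env.landmark_of(thing, picture): "centre" ([x, y, z] in m, in world coordinates, good to about 4 mm: a listed point, or the origin of a listed thing).
The state is a dict: "clock": time; "joint_pos": joint angles; "qvel": joint speeds; "tau": joint torques, N m; "tcp_pos": TCP position; "orientation": TCP orientation; "wrist_force": force on the tool from outside, world axes, zero at the start; "ft_torque": the same for the moment, N m; "finger_gap": finger opening in m; "grip_force": force on a finger pad.
Only numpy, scipy, OpenCV 4.12 (cv2) and the standard library are available. Lean on these libraries where they do the work, as an engineer would, in place of code of your own. Each camera call takes 0.05 s, during which the arm holds its last target. There are 200 camera calls.

## Working session

There is one attempt and no reset: what is moved stays moved. The work goes in short steps, Python scripts to look and compute and a tool call to move; the robot and the scene stay as the last step left them, time stands still between calls to the robot, and variables do not carry over. Pictures are saved under pics/ and viewed, at most 10 in all, crops included, and the job is handed in when it is done.

Besides the shell and the picture viewer there is one more tool, called by a JSON object that holds its "fn" and its "kwargs", one argument or row to a line. move_arm: Moves the arm, as the interface text tells. Its arguments: {"type":"object","properties":{"targets":{"type":"array","items":{"type":"array"}},"squeeze":{"type":"number"}},"required":["targets"]}

```bash
mkdir -p pics; cat > h.py <<'E'
import numpy as np, cv2
from workcell import env
from scipy.spatial.transform import Rotation as R
def save(p,n): cv2.imwrite('pics/'+n, np.ascontiguousarray(p['pixels'][:,:,::-1]))
def proj(p,X):
    X=np.atleast_2d(X);E=np.array(p['extrinsics']);c=X@E[:3,:3].T+E[:3,3]
    f=210/np.tan(np.radians(p['fovy'])/2)
    return np.c_[p['cx']+f*c[:,0]/-c[:,2],p['cy']-f*c[:,1]/-c[:,2]]
def ray(p,u,v):
    E=np.array(p['extrinsics']);f=210/np.tan(np.radians(p['fovy'])/2)
    d=E[:3,:3].T@np.array([(u-p['cx'])/f,-(v-p['cy'])/f,-1]);return -E[:3,:3].T@E[:3,3],d/np.linalg.norm(d)
def rel(pos,Rm,s=None):
    "shift mm and rotvec (10deg) in tool axes from present pose"
    s=s or env.get_state();q=s['orientation'];R0=R.from_quat([q[1],q[2],q[3],q[0]])
    return np.round(R0.inv().apply(np.array(pos)-s['tcp_pos'])*1000,1),np.round(np.degrees((R0.inv()*Rm).as_rotvec())/10,2)
E
cat > m.py <<'E'
from h import *
np.set_printoptions(precision=4,suppress=True)
P={n:env.read_camera(n) for n in('scene','top')}
for n,p in P.items():
    save(p,n+'0.png');print(n,p['fovy'],p['cx'],p['cy'],[k for k in p])
    for t in 'jar_mid jar_left_mid jar_right_mid cradle_seat scan_window scan_spot cover_pin cover_tab honey_mid tin_mid yoghurt_mid glass_mid jar'.split():
        print(t,[(np.round(d['centre'],4),round(d['confidence'],2)) for d in env.landmark_of(t,p)[:2]])
s=env.get_state();print(s['tcp_pos'],s['orientation'],s['clock'])
E
python3 m.py
```

```text
scene 44.661100203608065 285.491642242222 217.0044326785584 ['pixels', 'fovy', 'cx', 'cy', 'extrinsics', 'shot']
jar_mid [(array([ 0.6039, -0.2523,  0.0806]), 0.56)]
jar_left_mid [(array([ 0.6538, -0.1116,  0.082 ]), 0.7)]
jar_right_mid [(array([ 0.6291, -0.1834,  0.0809]), 0.57), (array([ 0.3442, -0.2351,  0.0704]), 0.52)]
cradle_seat [(array([ 0.6573, -0.1909,  0.0356]), 0.74)]
scan_window [(array([0.4831, 0.1173, 0.0521]), 0.69)]
scan_spot []
cover_pin [(array([ 0.6301, -0.1804,  0.0818]), 0.74), (array([0.5157, 0.1007, 0.0251]), 0.69)]
cover_tab [(array([0.489 , 0.1058, 0.1059]), 0.69)]
honey_mid [(array([ 0.4302, -0.1337,  0.0773]), 0.63), (array([ 0.535 , -0.0499,  0.0283]), 0.6)]
tin_mid [(array([ 0.5351, -0.0527,  0.0306]), 0.61), (array([0.5158, 0.1016, 0.0225]), 0.61)]
yoghurt_mid [(array([ 0.443 , -0.4165,  0.0363]), 0.8), (array([ 0.6331, -0.2641,  0.0364]), 0.39)]
glass_mid [(array([ 0.3442, -0.2332,  0.0737]), 0.9)]
jar [(array([ 0.6321, -0.2619,  0.0376]), 0.77)]
top 50.92779519871643 278.4606023257501 205.86762850703133 ['pixels', 'fovy', 'cx', 'cy', 'extrinsics', 'sh
[... 319 characters left out ...]
0.75), (array([ 0.5328, -0.0496,  0.0303]), 0.63)]
scan_spot [(array([0.466 , 0.0568, 0.0067]), 0.9), (array([ 0.5358, -0.0512,  0.0288]), 0.22)]
cover_pin [(array([0.5145, 0.1026, 0.0208]), 0.81)]
cover_tab [(array([0.4907, 0.1084, 0.1002]), 0.66)]
honey_mid [(array([ 0.4412, -0.133 ,  0.0727]), 0.88), (array([0.5171, 0.1023, 0.0201]), 0.33)]
tin_mid [(array([ 0.5341, -0.0516,  0.0286]), 0.71)]
yoghurt_mid [(array([ 0.4409, -0.4204,  0.0299]), 0.75)]
glass_mid [(array([ 0.3369, -0.2333,  0.0708]), 0.74), (array([0.4639, 0.054 , 0.0052]), 0.4)]
jar [(array([ 0.6332, -0.263 ,  0.0403]), 0.86), (array([0.4851, 0.1134, 0.0494]), 0.55)]
[ 0.2364 -0.5242  0.1996] [0.     0.9776 0.2103 0.    ] 1.4
```

View pics/scene0.png

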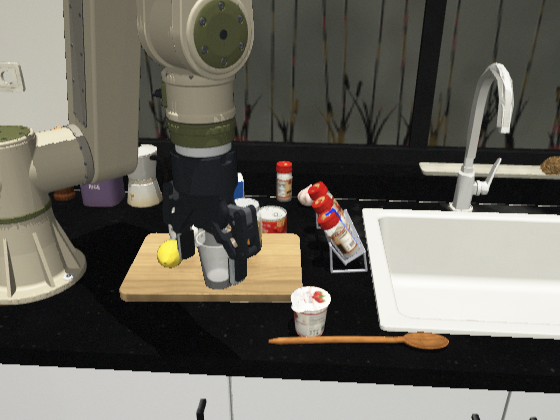

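View pics/top0.png

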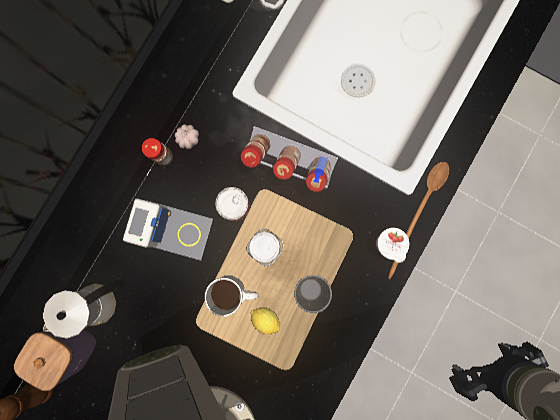

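The scene view is largely blocked by the arm. The top view shows the ring at about (189,235), the scanner at (145,225), and the tagged jar at the cradle's near end (318,175). Next I'll measure the ring, scanner yaw and tag in the top picture.

```bash
cat > m2.py <<'E'
from h import *
np.set_printoptions(precision=4,suppress=True)
p=env.read_camera('top');im=p['pixels'].astype(int);hsv=cv2.cvtColor(p['pixels'],cv2.COLOR_RGB2HSV)
def onplane(uv,n,d):
    out=[]
    for u,v in uv:
        o,r=ray(p,u,v);out.append(o+r*(d-n@o)/(n@r))
    return np.array(out)
Z=np.array([0,0,1.])
H,S,V=[hsv[...,i].astype(int) for i in range(3)]
def sel(m,x0,x1,y0,y1):
    k=np.zeros_like(m);k[y0:y1,x0:x1]=m[y0:y1,x0:x1];v,u=np.nonzero(k);return np.c_[u,v].astype(float)
ring=sel((abs(H-28)<6)&(S>110),165,215,210,260)
el=cv2.fitEllipse(cv2.convexHull(ring.astype(np.float32)));print('ring px',el)
spot=onplane([el[0]],Z,.004)[0];print('spot',spot)
wh=sel((V>150)&(S<40),115,165,190,255);
W=onplane(wh,Z,.085);rc=cv2.minAreaRect((W[:,:2]*1000).astype(np.float32));print('white rect',rc,W.mean(0),len(W))
c=np.array(rc[0])/1000;d=c-spot[:2];print('yaw',np.degrees(np.arctan2(d[1],d[0])),np.hypot(*d))
bl=sel((abs(H-112)<12)&(S>120),300,340,150,195);print('blue n',len(bl))
a=np.radians(159.5);ax=np.array([np.sin(.6)*np.cos(a),np.sin(.6)*np.sin(a),np.cos(.6)])
mid=np.array([.602,-.2518,.081]);top=mid+.053*ax
e1=np.array([np.cos(a+np.pi/2),np.sin(a+np.pi/2),0]);e2=np.cross(ax,e1)
print('axes e1',e1,'e2',e2,'ax',ax)
red=sel(((H<8)|(H>172))&(S>150)&(V>60),300,340,150,195)
cap=np.r_[red,bl]
print('top px',proj(p,[top,mid]),'camera',ray(p,0,0)[0])
P=onplane(bl,ax,ax@top)-top
print(np.c_[bl,1000*P@e1,1000*P@e2])
print('other cap px mean',red.mean(0))
cr=np.vstack([cv2.resize(p['pixels'][140:200,290:350],(480,480),interpolation=2)])
cr2=cv2.resize(p['pixels'][190:270,110:220],(660,480),interpolation=2)[:, :320*2]
cr2=cv2.resize(p['pixels'][195:265,120:216],(320,233),interpolation=2)
o=np.zeros((480,800,3),np.uint8);o[:,:480]=cr;o[:233,480:]=cr2
cv2.imwrite('pics/crop1.png',o[:,:,::-1])
E
python3 m2.py
```

```text
ring px ((188.7156524658203, 234.1378631591797), (22.69732666015625, 22.906818389892578), 179.13690185546875)
spot [0.4644 0.055  0.004 ]
white rect ((485.2366638183594, 127.96763610839844), (95.36180877685547, 98.9786148071289), 76.47327423095703) [0.4857 0.1397 0.085 ] 871
yaw 74.09432195495444 0.07586959440816578
blue n 86
axes e1 [-0.3502 -0.9367  0.    ] e2 [ 0.7731 -0.289   0.5646] ax [-0.5289  0.1977  0.8253]
top px [[315.7038 181.8664]
 [318.7919 172.1003]] camera [ 0.4467 -0.1688  1.0631]
[[316.     168.      -9.9544  30.5741]
 [317.     168.      -7.9864  31.3633]
 [318.     168.      -6.0204  32.1517]
 [319.     168.      -4.0563  32.9393]
 [320.     168.      -2.0942  33.7262]
 [315.     169.     -11.1769  27.6267]
 [316.     169.      -9.205   28.4187]
 [317.     169.      -7.2352  29.2099]
 [318.     169.      -5.2673  30.0002]
 [319.     169.      -3.3014  30.7898]
 [320.     169.      -1.3374  31.5786]
 [321.     169.       0.6245  32.3666]
 [322.     169.       2.5845  33.1539]
 [315.     170.     -10.4276  25.4644]
 [316.     170.      -8.4539  26.2583]
 [317.     1
[... 2095 characters left out ...]
[316.     178.      -2.3831   8.797 ]
 [317.     178.      -0.3964   9.6063]
 [318.     178.       1.5883  10.4148]
 [315.     179.      -3.6071   5.7795]
 [316.     179.      -1.6164   6.5917]
 [317.     179.       0.3722   7.4031]
 [318.     179.       2.3588   8.2136]
 [314.     180.      -4.8351   2.752 ]
 [315.     180.      -2.8405   3.5671]
 [316.     180.      -0.848    4.3814]
 [317.     180.       1.1426   5.1948]
 [318.     180.       3.1311   6.0074]
 [314.     181.      -4.0687   0.5325]
 [315.     181.      -2.0722   1.3496]
 [316.     181.      -0.0777   2.1659]
 [317.     181.       1.9147   2.9814]
 [318.     181.       3.9051   3.7961]]
other cap px mean [315.9604 181.9059]
```

View pics/crop1.png

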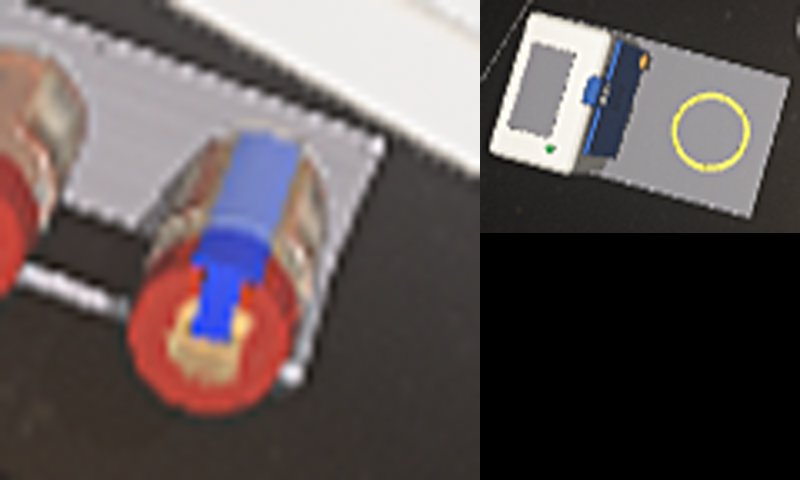

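Crop: the tag lies almost straight along the jar's upper side (stripe from (316,182) to (321,168) px). The cover is closed with its tab up, and the brass pin is at (168,213) px. Next I'll compute the yaw from the plate edges and work out the push waypoints.

```bash
cat > w.py <<'E'
from h import *
np.set_printoptions(precision=4,suppress=True)
p=env.read_camera('top')
def z4(u,v):
    o,r=ray(p,u,v);return (o+r*(.004-o[2])/r[2])[:2]
A,B,C,D,E_=[z4(*q) for q in[(212.4,218.4),(201,260.1),(162,205.5),(156,246.6),(201,260.1)]]
f=lambda d:np.degrees(np.arctan2(d[1],d[0]))
print('yaw est',f(C-A),f(D-E_),f(A-B)-90, f(B-A)-90, 'plate w',np.hypot(*(A-B)))
E
python3 w.py; cat > push.py <<'E'
from h import *
np.set_printoptions(precision=4,suppress=True)
yaw=np.radians(73.5);X=np.array([np.cos(yaw),np.sin(yaw),0]);Y=np.array([-X[1],X[0],0]);Zv=np.array([0,0,1.])
spot=np.array([.4647,.0557,.004])
pin=np.array([.515,.1018,.022])
print('pin in window',(pin-spot)@X-.063,(pin-spot)@Y)
# orientation: tool x = -Y, tool z down
Rm=R.from_matrix(np.c_[-Y,-np.cross(Zv,-Y),-Zv])
xc=.063-.007
base=spot+X*xc-Y*.034; base[2]=.022
def wp(y,z): return base+Y*y+Zv*z
pts=[wp(.075,.18),wp(.075,.08)]
for th in[0,.3,.6,.9,1.2,1.45,1.62,1.7]:
    zl=.085; y=.040*np.cos(th)-zl*np.sin(th);z=.040*np.sin(th)+zl*np.cos(th)
    pts.append(wp(y+.011*(1 if th<1 else .8),z-(.006 if th==0 else 0)))
for q in pts: print(q,*[list(a) for a in rel(q,Rm)])
E
python3 push.py
```

```text
yaw est 75.62337156055578 73.46669064715809 -104.69298603118862 75.30701396881139 plate w 0.10306055727157429
pin in window -0.004512438383968982 -0.03513552527301928
[0.4413 0.121  0.202 ] [np.float64(452.0), np.float64(-503.9), np.float64(-2.5)] [np.float64(0.0), np.float64(-0.0), np.float64(4.08)]
[0.4413 0.121  0.102 ] [np.float64(452.0), np.float64(-503.9), np.float64(97.5)] [np.float64(0.0), np.float64(-0.0), np.float64(4.08)]
[0.4643 0.1142 0.101 ] [np.float64(470.2), np.float64(-488.2), np.float64(98.5)] [np.float64(0.0), np.float64(-0.0), np.float64(4.08)]
[0.4901 0.1066 0.115 ] [np.float64(490.6), np.float64(-470.7), np.float64(84.5)] [np.float64(0.0), np.float64(-0.0), np.float64(4.08)]
[0.517  0.0986 0.1147] [np.float64(511.9), np.float64(-452.3), np.float64(84.8)] [np.float64(0.0), np.float64(-0.0), np.float64(4.08)]
[0.5427 0.091  0.1062] [np.float64(532.1), np.float64(-434.9), np.float64(93.4)] [np.float64(0.0), np.float64(-0.0), np.float64(4.08)]
[0.5668 0.0839 0.0901] [np.float64(551.2), np.float64(-418.4), np.float64(109.5)] [np.float64(0.0), np.float64(-0.0), np.float64(4.08)]
[0.5811 0.0796 0.072 ] [np.float64(562.4), np.float64(-408.7), np.float64(127.6)] [np.float64(0.0), np.float64(-0.0), np.float64(4.08)]
[0.5881 0.0776 0.0578] [np.float64(567.9), np.float64(-404.0), np.float64(141.8)] [np.float64(0.0), np.float64(-0.0), np.float64(4.08)]
[0.5905 0.0768 0.0507] [np.float64(569.9), np.float64(-402.3), np.float64(148.8)] [np.float64(0.0), np.float64(-0.0), np.float64(4.08)]
```

{"fn": "move_arm", "kwargs": {
  "targets": [
    [[60,-44,-20],[0,0,0.9],1],
    [[120,-88,-30],[0,0,1.8],1],
    [[180,-132,-30],[0,0,2.7],1],
    [[240,-176,-30],[0,0,3.6],1],
    [[300,-220,-30],[0,0,4.0],1]
  ]
}}

```text
clock: 2.12
tcp_pos: [0.3893, -0.2535, 0.2296]
orientation: [0.0, 0.99, -0.139, 0.001]
wrist_force: [1.2, -0.9, -0.0]
finger_gap: 0.0001
grip_force: 0.0
```

```bash
sed -i 's/73.5/74.5/' push.py; python3 push.py
```

```text
pin in window -0.005134545790346154 -0.036150922659186104
[0.4402 0.1206 0.202 ] [np.float64(-53.8), np.float64(-373.8), np.float64(27.3)] [np.float64(0.0), np.float64(-0.01), np.float64(-0.04)]
[0.4402 0.1206 0.102 ] [np.float64(-53.9), np.float64(-373.8), np.float64(127.3)] [np.float64(0.0), np.float64(-0.01), np.float64(-0.04)]
[0.4633 0.1142 0.101 ] [np.float64(-29.9), np.float64(-374.0), np.float64(128.4)] [np.float64(0.0), np.float64(-0.01), np.float64(-0.04)]
[0.4892 0.107  0.115 ] [np.float64(-3.0), np.float64(-374.2), np.float64(114.4)] [np.float64(0.0), np.float64(-0.01), np.float64(-0.04)]
[0.5163 0.0995 0.1147] [np.float64(25.1), np.float64(-374.4), np.float64(114.7)] [np.float64(0.0), np.float64(-0.01), np.float64(-0.04)]
[0.542  0.0924 0.1062] [np.float64(51.8), np.float64(-374.6), np.float64(123.3)] [np.float64(0.0), np.float64(-0.01), np.float64(-0.04)]
[0.5663 0.0856 0.0901] [np.float64(77.0), np.float64(-374.8), np.float64(139.4)] [np.float64(0.0), np.float64(-0.01), np.float64(-0.04)]
[0.5806 0.0817 0.072 ] [np.float64(91.8), np.float64(-374.9), np.float64(157.6)] [np.float64(0.0), np.float64(-0.01), np.float64(-0.04)]
[0.5877 0.0797 0.0578] [np.float64(99.1), np.float64(-375.0), np.float64(171.8)] [np.float64(0.0), np.float64(-0.01), np.float64(-0.04)]
[0.5901 0.079  0.0507] [np.float64(101.7), np.float64(-375.0), np.float64(178.8)] [np.float64(0.0), np.float64(-0.01), np.float64(-0.04)]
```

{"fn": "move_arm", "kwargs": {
  "targets": [
    [[-10,-60,0],[0,0,0],1],
    [[-20,-120,0],[0,0,0],1],
    [[-30,-180,0],[0,0,0],1],
    [[-40,-240,10],[0,0,0],1],
    [[-50,-300,20],[0,0,0],1]
  ]
}}

```text
clock: 2.75
tcp_pos: [0.4109, 0.0001, 0.2106]
orientation: [-0.017, 0.994, -0.111, 0.002]
wrist_force: [0.5, 0.0, -1.0]
finger_gap: 0.0
grip_force: 0.0
```

{"fn": "move_arm", "kwargs": {
  "targets": [
    [[0,0,0],[0,0,0],1],
    [[0,0,0],[0,0,0],1]
  ]
}}

```text
clock: 3.0
tcp_pos: [0.4114, -0.0034, 0.2108]
orientation: [-0.016, 0.993, -0.115, 0.002]
wrist_force: [0.7, -0.6, -0.1]
finger_gap: -0.0001
grip_force: 0.0
```

```bash
python3 push.py
```

```text
pin in window -0.005134545790346154 -0.036150922659186104
[0.4402 0.1206 0.202 ] [np.float64(-0.2), np.float64(-127.0), np.float64(12.9)] [np.float64(-0.18), np.float64(0.01), np.float64(0.23)]
[0.4402 0.1206 0.102 ] [np.float64(-0.2), np.float64(-123.8), np.float64(112.9)] [np.float64(-0.18), np.float64(0.01), np.float64(0.23)]
[0.4633 0.1142 0.101 ] [np.float64(23.8), np.float64(-122.8), np.float64(113.8)] [np.float64(-0.18), np.float64(0.01), np.float64(0.23)]
[0.4892 0.107  0.115 ] [np.float64(50.7), np.float64(-122.1), np.float64(99.8)] [np.float64(-0.18), np.float64(0.01), np.float64(0.23)]
[0.5163 0.0995 0.1147] [np.float64(78.7), np.float64(-121.0), np.float64(100.0)] [np.float64(-0.18), np.float64(0.01), np.float64(0.23)]
[0.542  0.0924 0.1062] [np.float64(105.4), np.float64(-119.6), np.float64(108.5)] [np.float64(-0.18), np.float64(0.01), np.float64(0.23)]
[0.5663 0.0856 0.0901] [np.float64(130.6), np.float64(-118.1), np.float64(124.6)] [np.float64(-0.18), np.float64(0.01), np.float64(0.23)]
[0.5806 0.0817 0.072 ] [np.float64(145.4), np.float64(-116.9), np.float64(142.7)] [np.float64(-0.18), np.float64(0.01), np.float64(0.23)]
[0.5877 0.0797 0.0578] [np.float64(152.8), np.float64(-116.1), np.float64(156.8)] [np.float64(-0.18), np.float64(0.01), np.float64(0.23)]
[0.5901 0.079  0.0507] [np.float64(155.3), np.float64(-115.8), np.float64(163.9)] [np.float64(-0.18), np.float64(0.01), np.float64(0.23)]
```

{"fn": "move_arm", "kwargs": {
  "targets": [
    [[0,-42,5],[-0.1,0,0.1],1],
    [[0,-84,10],[-0.2,0,0.2],1],
    [[0,-127,13],[-0.2,0,0.2],1],
    [[0,-125,60],[-0.2,0,0.2],1],
    [[0,-124,112],[-0.2,0,0.2],1]
  ]
}}

```text
clock: 3.62
tcp_pos: [0.4188, 0.0114, 0.1424]
orientation: [-0.021, 0.995, -0.099, 0.002]
wrist_force: [0.3, 0.6, 0.2]
finger_gap: 0.0
grip_force: 0.0
```

{"fn": "move_arm", "kwargs": {
  "targets": [
    [[0,0,0],[0,0,0],1]
  ]
}}

```text
clock: 3.75
tcp_pos: [0.4153, 0.0121, 0.1404]
orientation: [-0.021, 0.995, -0.099, -0.002]
wrist_force: [-0.0, -0.9, -0.9]
finger_gap: 0.0001
grip_force: 0.0
```

```bash
python3 push.py; python3 -c "
from h import *
p=env.read_camera('top');cv2.imwrite('pics/c2.png',cv2.resize(p['pixels'][150:290,80:266],(744,560),interpolation=2)[:,:,::-1])"
```

```text
pin in window -0.005134545790346154 -0.036150922659186104
[0.4402 0.1206 0.202 ] [np.float64(2.5), np.float64(-113.8), np.float64(-56.9)] [np.float64(-0.24), np.float64(0.05), np.float64(0.41)]
[0.4402 0.1206 0.102 ] [np.float64(3.3), np.float64(-109.6), np.float64(43.0)] [np.float64(-0.24), np.float64(0.05), np.float64(0.41)]
[0.4633 0.1142 0.101 ] [np.float64(27.2), np.float64(-107.8), np.float64(43.8)] [np.float64(-0.24), np.float64(0.05), np.float64(0.41)]
[0.4892 0.107  0.115 ] [np.float64(53.9), np.float64(-106.5), np.float64(29.5)] [np.float64(-0.24), np.float64(0.05), np.float64(0.41)]
[0.5163 0.0995 0.1147] [np.float64(81.9), np.float64(-104.5), np.float64(29.4)] [np.float64(-0.24), np.float64(0.05), np.float64(0.41)]
[0.542  0.0924 0.1062] [np.float64(108.7), np.float64(-102.2), np.float64(37.7)] [np.float64(-0.24), np.float64(0.05), np.float64(0.41)]
[0.5663 0.0856 0.0901] [np.float64(133.9), np.float64(-99.7), np.float64(53.5)] [np.float64(-0.24), np.float64(0.05), np.float64(0.41)]
[0.5806 0.0817 0.072 ] [np.float64(148.9), np.float64(-97.9), np.float64(71.5)] [np.float64(-0.24), np.float64(0.05), np.float64(0.41)]
[0.5877 0.0797 0.0578] [np.float64(156.3), np.float64(-96.7), np.float64(85.5)] [np.float64(-0.24), np.float64(0.05), np.float64(0.41)]
[0.5901 0.079  0.0507] [np.float64(158.9), np.float64(-96.2), np.float64(92.6)] [np.float64(-0.24), np.float64(0.05), np.float64(0.41)]
```

View pics/c2.png

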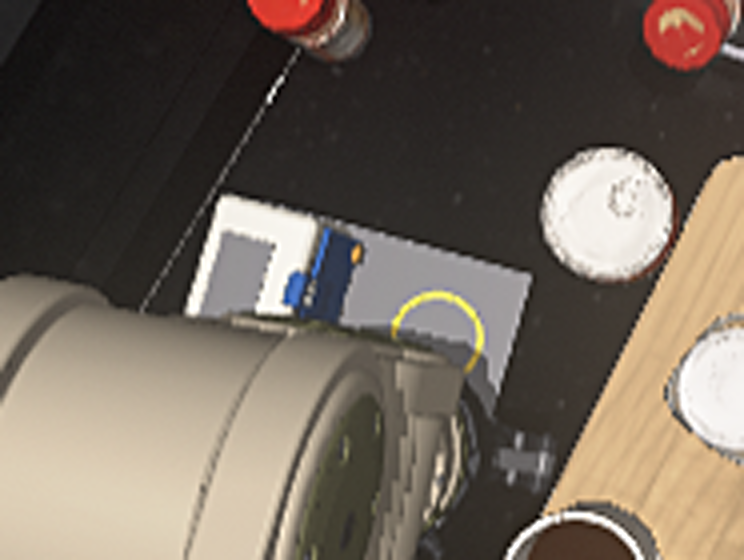

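The scanner and cover are unmoved, with the tab at about (300,290) in the crop. The arm stopped short without contact, so I'll check for a joint limit.

```bash
python3 -c "
from h import *
s=env.get_state();print(np.round(s['joint_pos'],3),np.round(s['qvel'],3),np.round(s['tau'],1),s['wrist_force'])"
```

```text
[-0.199  0.036 -0.438  1.102  0.042  3.141] [ 0.001 -0.02   0.046  0.011  0.001  0.002] [ -0.  -29.5  27.1  -0.1   0.1   0. ] [1.05498412 0.0433735  0.42577022]
```

```bash
sed -i 's/^Rm=.*/Rm=R.from_matrix(np.c_[X,-Y,-Zv])/; s/\.011/.0145/' push.py; python3 push.py | head -3
```

```text
pin in window -0.005134545790346154 -0.036150922659186104
[0.4402 0.1206 0.202 ] [np.float64(1.3), np.float64(-113.7), np.float64(-55.3)] [np.float64(-0.22), np.float64(-0.16), np.float64(-8.59)]
[0.4402 0.1206 0.102 ] [np.float64(1.9), np.float64(-109.5), np.float64(44.6)] [np.float64(-0.22), np.float64(-0.16), np.float64(-8.59)]
```

{"fn": "move_arm", "kwargs": {
  "targets": [
    [[0,0,-20],[0,0,-1],1],
    [[0,0,-40],[0,0,-2],1],
    [[0,0,-57],[0,0,-3],1],
    [[0,0,-57],[0,0,-4],1],
    [[0,0,-57],[0,0,-5],1]
  ]
}}

```text
clock: 4.42
tcp_pos: [0.4184, 0.0091, 0.2016]
orientation: [-0.018, 0.942, 0.334, 0.011]
wrist_force: [-0.3, 0.8, -0.0]
finger_gap: 0.0001
grip_force: 0.0
```

```bash
python3 push.py | head -3
```

```text
pin in window -0.005134545790346154 -0.036150922659186104
[0.4402 0.1206 0.202 ] [np.float64(87.0), np.float64(-73.0), np.float64(4.4)] [np.float64(-0.09), np.float64(-0.23), np.float64(-3.55)]
[0.4402 0.1206 0.102 ] [np.float64(83.7), np.float64(-70.3), np.float64(104.3)] [np.float64(-0.09), np.float64(-0.23), np.float64(-3.55)]
```

{"fn": "move_arm", "kwargs": {
  "targets": [
    [[22,-18,2],[0,0,-0.9],1],
    [[43,-36,3],[0,-0.1,-1.8],1],
    [[65,-55,4],[-0.1,-0.2,-2.7],1],
    [[87,-73,4],[-0.1,-0.2,-3.5],1],
    [[87,-73,4],[-0.1,-0.2,-3.5],1]
  ]
}}

```text
clock: 5.05
tcp_pos: [0.4407, 0.1222, 0.2019]
orientation: [-0.001, 0.8, 0.6, 0.003]
wrist_force: [-0.6, -1.4, 0.2]
finger_gap: -0.0001
grip_force: 0.0
```

```bash
python3 push.py
```

```text
pin in window -0.005134545790346154 -0.036150922659186104
[0.4402 0.1206 0.202 ] [np.float64(-1.7), np.float64(-0.0), np.float64(-0.1)] [np.float64(0.01), np.float64(-0.03), np.float64(-0.07)]
[0.4402 0.1206 0.102 ] [np.float64(-2.2), np.float64(-0.3), np.float64(99.9)] [np.float64(0.01), np.float64(-0.03), np.float64(-0.07)]
[0.4599 0.1151 0.101 ] [np.float64(-2.0), np.float64(20.2), np.float64(100.9)] [np.float64(0.01), np.float64(-0.03), np.float64(-0.07)]
[0.4858 0.108  0.115 ] [np.float64(-1.6), np.float64(47.2), np.float64(86.9)] [np.float64(0.01), np.float64(-0.03), np.float64(-0.07)]
[0.5129 0.1004 0.1147] [np.float64(-1.2), np.float64(75.3), np.float64(87.3)] [np.float64(0.01), np.float64(-0.03), np.float64(-0.07)]
[0.5387 0.0933 0.1062] [np.float64(-0.9), np.float64(102.0), np.float64(95.9)] [np.float64(0.01), np.float64(-0.03), np.float64(-0.07)]
[0.5636 0.0864 0.0901] [np.float64(-0.7), np.float64(127.8), np.float64(112.1)] [np.float64(0.01), np.float64(-0.03), np.float64(-0.07)]
[0.5779 0.0824 0.072 ] [np.float64(-0.6), np.float64(142.6), np.float64(130.2)] [np.float64(0.01), np.float64(-0.03), np.float64(-0.07)]
[0.585  0.0805 0.0578] [np.float64(-0.6), np.float64(149.9), np.float64(144.4)] [np.float64(0.01), np.float64(-0.03), np.float64(-0.07)]
[0.5874 0.0798 0.0507] [np.float64(-0.6), np.float64(152.5), np.float64(151.5)] [np.float64(0.01), np.float64(-0.03), np.float64(-0.07)]
```

{"fn": "move_arm", "kwargs": {
  "targets": [
    [[-2,0,50],[0,0,0],1],
    [[-2,0,99],[0,0,0],1],
    [[-2,20,100],[0,0,0],1],
    [[-2,34,94],[0,0,0],1],
    [[-2,47,87],[0,0,0],1]
  ]
}}

```text
clock: 5.68
tcp_pos: [0.4885, 0.1048, 0.1166]
orientation: [0.0, 0.801, 0.598, 0.004]
wrist_force: [-0.2, -0.1, 0.1]
finger_gap: 0.0
grip_force: 0.0
```

{"fn": "move_arm", "kwargs": {
  "targets": [
    [[0,14,0],[0,0,0],1],
    [[0,28,1],[0,0,0],1],
    [[0,42,5],[0,0,0],1],
    [[0,55,9],[0,0,0],1],
    [[0,55,9],[0,0,0],1]
  ]
}}

```text
clock: 6.3
tcp_pos: [0.5374, 0.0901, 0.1032]
orientation: [-0.002, 0.801, 0.599, 0.001]
wrist_force: [-0.4, -0.8, -0.2]
finger_gap: -0.0002
grip_force: 0.0
```

```bash
python3 push.py|tail -5;python3 -c "
from h import *
p=env.read_camera('scene');q=env.read_camera('top')
a=cv2.resize(p['pixels'][130:270,160:346],(400,300));b=cv2.resize(q['pixels'][150:290,80:266],(400,300))
cv2.imwrite('pics/c3.png',np.hstack([a,b])[:,:,::-1])"
```

```text
[0.5387 0.0933 0.1062] [np.float64(3.5), np.float64(0.3), np.float64(-3.0)] [np.float64(-0.01), np.float64(-0.02), np.float64(-0.09)]
[0.5636 0.0864 0.0901] [np.float64(3.8), np.float64(26.3), np.float64(13.1)] [np.float64(-0.01), np.float64(-0.02), np.float64(-0.09)]
[0.5779 0.0824 0.072 ] [np.float64(4.0), np.float64(41.1), np.float64(31.2)] [np.float64(-0.01), np.float64(-0.02), np.float64(-0.09)]
[0.585  0.0805 0.0578] [np.float64(4.0), np.float64(48.4), np.float64(45.4)] [np.float64(-0.01), np.float64(-0.02), np.float64(-0.09)]
[0.5874 0.0798 0.0507] [np.float64(4.0), np.float64(51.0), np.float64(52.4)] [np.float64(-0.01), np.float64(-0.02), np.float64(-0.09)]
```

View pics/c3.png

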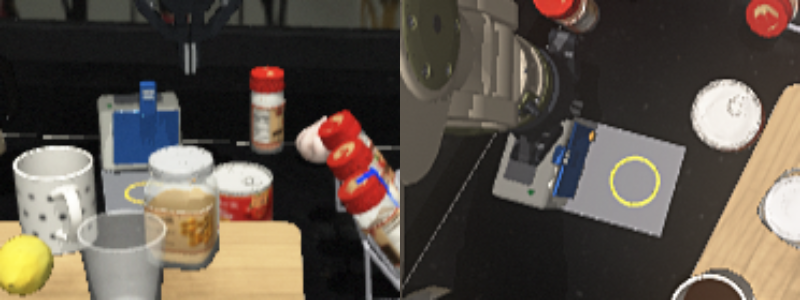

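The cover is still closed. The fingers (190,70 in the left crop) passed the tab (148,90) without touching it. I'll project the TCP and the tab model to find the offset.

```bash
cat > chk.py <<'E'
from h import *
np.set_printoptions(precision=1,suppress=True)
yaw=np.radians(74.5);X=np.array([np.cos(yaw),np.sin(yaw),0]);Y=np.array([-X[1],X[0],0])
spot=np.array([.4647,.0557,.004]);pin=spot+X*.0585-Y*.0355;pin[2]=.022
for n in('scene','top'):
    p=env.read_camera(n);t=env.get_state()['tcp_pos']
    print(n,'cam',ray(p,0,0)[0],'tcp',proj(p,t),'spot',proj(p,spot))
    for th in(0,.2,.4):
        f=lambda y,z:pin+Y*(y*np.cos(th)-z*np.sin(th))+np.array([0,0,1])*(y*np.sin(th)+z*np.cos(th))-X*.003
        print(th,'tab c',proj(p,f(.03,.079))[0],'top corners',proj(p,[f(.02,.101),f(.04,.101)]).ravel())
    hsv=cv2.cvtColor(p['pixels'],cv2.COLOR_RGB2HSV).astype(int)
    m=(abs(hsv[...,0]-110)<14)&(hsv[...,1]>110);m[:,:100]=0;m[:,260:]=0;m[280:]=0
    v,u=np.nonzero(m);print('blue bbox',u.min(),u.max(),v.min(),v.max())
    for r in range(v.min(),v.max()+1,2): print(r,u[v==r].min() if (v==r).any() else'',u[v==r].max()if (v==r).any() else'',end=' | ')
    print()
    for t in('cover_tab','cover_pin'):print(t,[(np.round(np.array(d['centre'])*1000),d['confidence']) for d in env.landmark_of(t,p)[:1]])
E
python3 chk.py
```

```text
scene cam [ 0.1 -1.1  0.6] tcp [[247.6 173.7]] spot [[228.  218.8]]
0 tab c [226.7 175.6] top corners [230.2 167.4 222.4 167.8]
0.2 tab c [232.9 173.6] top corners [238.1 166.2 230.4 165.2]
0.4 tab c [239.4 172.9] top corners [246.  166.5 238.8 164.1]
blue bbox 102 242 167 225
167 226 231 | 169 225 232 | 171 225 232 | 173 225 232 | 175 225 232 | 177 225 232 | 179 191 232 | 181 225 232 | 183 213 242 | 185 213 242 | 187 213 242 | 189 213 242 | 191 213 242 | 193 213 242 | 195 213 242 | 197 213 241 | 199 213 233 | 201 213 229 | 203 213 228 | 205 213 228 | 207   | 209 111 150 | 211 161 161 | 213   | 215   | 217 125 147 | 219 129 129 | 221 144 144 | 223 111 111 | 225 113 113 | 
cover_tab [(array([489., 105., 106.]), 0.94)]
cover_pin [(array([ 430., -136.,   77.]), 0.58)]
top cam [ 0.4 -0.2  1.1] tcp [[163.3 200.4]] spot [[188.4 234. ]]
0 tab c [155.4 224.1] top corners [153.8 219.2 151.1 228.2]
0.2 tab c [157.  216.8] top corners [156.3 209.9 153.2 218.6]
0.4 tab c [159.1 209.3] top corners [159.4 200.8 155.9 208.8]
blue bbox 151 168 207 241
207 161 161 | 209 161 165 | 211 160 167 | 213 160 166 | 215 159 167 | 217 158 167 | 219 152 166 | 221 152 165 | 223 151 165 | 225 151 164 | 227 155 164 | 229 154 163 | 231 154 163 | 233 153 162 | 235 152 161 | 237 152 161 | 239 151 160 | 241 151 160 | 
cover_tab [(array([489., 106.,  99.]), 0.93)]
cover_pin [(array([515., 105.,  22.]), 0.91)]
```

```bash
python3 -c "
from h import *
p=env.read_camera('scene')
a=cv2.resize(p['pixels'][110:210,190:290],(600,600),interpolation=cv2.INTER_CUBIC)
a=np.clip(a.astype(float)*2,0,255).astype(np.uint8)
cv2.imwrite('pics/c4.png',a[:,:,::-1])"
```

```text
(no output)
```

View pics/c4.png

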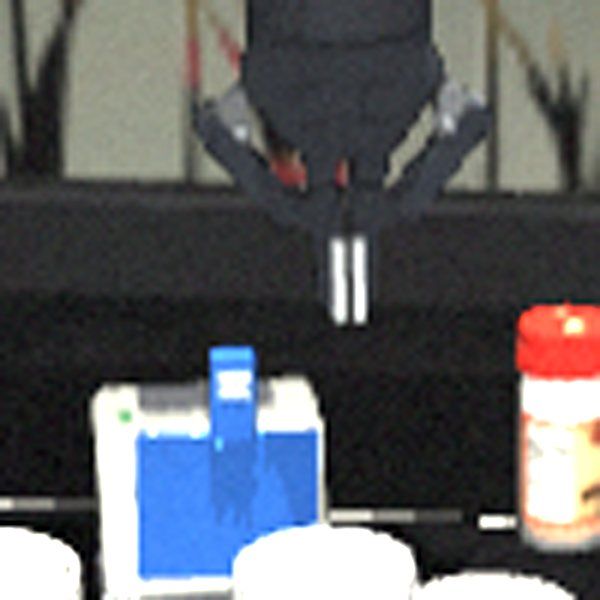

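The shut fingertips appear at px (248,164), but the reported TCP projects to (248,174). The real tips look about 25 mm higher than reported, so they passed over the tab. I'll go back and try again lower.

{"fn": "move_arm", "kwargs": {
  "targets": [
    [[4,0,-50],[0,0,0],1],
    [[4,-50,-55],[0,0,0],1],
    [[4,-102,-50],[0,0,0],1],
    [[4,-102,0],[0,0,0],1],
    [[4,-102,12],[0,0,0],1]
  ]
}}

```text
clock: 7.38
tcp_pos: [0.4378, 0.1231, 0.0904]
orientation: [-0.002, 0.8, 0.6, 0.0]
wrist_force: [0.1, -0.4, 0.6]
finger_gap: 0.0002
grip_force: 0.0
```

{"fn": "move_arm", "kwargs": {
  "targets": [
    [[0,0,0],[0,0,0],1],
    [[0,20,0],[0,0,0],1],
    [[0,35,-3],[0,0,0],1]
  ]
}}

```text
clock: 7.75
tcp_pos: [0.476, 0.1128, 0.0965]
orientation: [-0.001, 0.801, 0.599, 0.002]
wrist_force: [0.3, 0.6, -0.1]
finger_gap: -0.0002
grip_force: 0.0
```

```bash
cat > tip.py <<'E'
from h import *
for n in('scene','top'):
    p=env.read_camera(n);s=env.get_state();t=s['tcp_pos'];print(n,proj(p,t),t,s['orientation'])
    a=p['pixels']; u,v=proj(p,t)[0].astype(int)
    cv2.imwrite(f'pics/tip_{n}.png',cv2.resize(a[max(v-50,0):v+50,u-60:u+60],(480,400),interpolation=2)[:,:,::-1])
import sys
a=np.hstack([cv2.imread(f'pics/tip_{n}.png') for n in('scene','top')]);cv2.imwrite('pics/'+sys.argv[1],cv2.resize(a,(800,333)))
for t in('cover_tab',):print(t,[(np.round(np.array(d['centre'])*1000),d['confidence']) for d in env.landmark_of(t,p)[:1]])
E
python3 tip.py tip1.png
```

```text
scene [[223.73207866 176.87579858]] [0.47835266 0.11238904 0.09692132] [1.52924298e-04 8.00828256e-01 5.98884557e-01 3.37169731e-03]
top [[153.70414772 227.73315805]] [0.47699308 0.11265742 0.09649703] [-3.21078768e-04  8.00883585e-01  5.98812825e-01  2.92917700e-03]
cover_tab [(array([ 335., -232.,   73.]), 0.68)]
```

View pics/tip1.png

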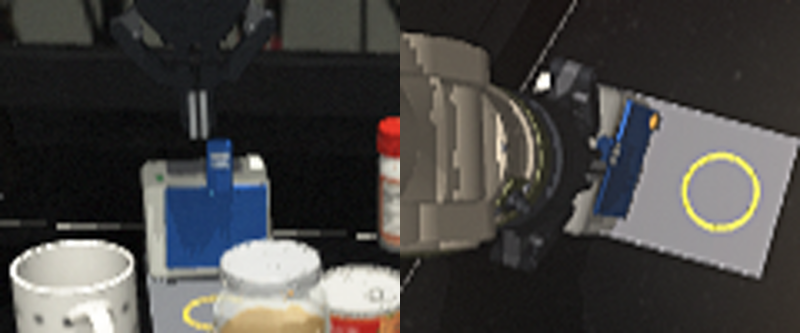

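Left crop: the fingertips at (200,137) are just above and left of the tab top (220,140), so they need to go about 18 mm lower. I'll back off, go lower and watch the force.

{"fn": "move_arm", "kwargs": {
  "targets": [
    [[0,-22,0],[0,0,0],1],
    [[0,-22,8],[0,0,0],1],
    [[0,-22,14],[0,0,0],1],
    [[0,-22,19],[0,0,0],1],
    [[0,-22,19],[0,0,0],1]
  ]
}}

```text
clock: 8.52
tcp_pos: [0.4526, 0.1193, 0.0756]
orientation: [-0.002, 0.801, 0.599, 0.001]
wrist_force: [0.7, -0.6, -0.1]
finger_gap: -0.0003
grip_force: 0.0
```

{"fn": "move_arm", "kwargs": {
  "targets": [
    [[0,8,0],[0,0,0],1],
    [[0,16,0],[0,0,0],1],
    [[0,24,0],[0,0,0],1],
    [[0,32,-2],[0,0,0],1],
    [[0,38,-4],[0,0,0],1]
  ]
}}

```text
clock: 9.15
tcp_pos: [0.4897, 0.1085, 0.0802]
orientation: [-0.001, 0.801, 0.599, 0.001]
wrist_force: [-0.4, -0.0, 0.2]
finger_gap: 0.0002
grip_force: 0.3
```

```bash
cat > tip2.py <<'E'
from h import *
p=env.read_camera('scene');s=env.get_state();print(proj(p,s['tcp_pos']),s['tcp_pos'],s['wrist_force'],s['tau'])
hsv=cv2.cvtColor(p['pixels'],cv2.COLOR_RGB2HSV).astype(int)
m=(abs(hsv[...,0]-110)<14)&(hsv[...,1]>110);m[:,:195]=0;m[:,290:]=0;m[230:]=0;m[:140]=0
for r in range(155,215,4):
    u=np.nonzero(m[r])[0]; print(r,(u.min(),u.max()) if len(u) else '',end=' | ')
E
python3 tip2.py
```

```text
[[229.04000377 182.51216633]] [0.49070948 0.10831954 0.08052854] [ 0.01477697 -0.25592309  0.48197975] [ 4.19311076e-01 -4.13384092e+01  2.56260592e+01  3.69599042e-01
  6.32087351e-02 -5.16722284e-03]
155  | 159  | 163 (np.int64(198), np.int64(198)) | 167 (np.int64(234), np.int64(241)) | 171 (np.int64(233), np.int64(240)) | 175 (np.int64(232), np.int64(239)) | 179 (np.int64(218), np.int64(238)) | 183 (np.int64(217), np.int64(248)) | 187 (np.int64(216), np.int64(246)) | 191 (np.int64(198), np.int64(245)) | 195 (np.int64(214), np.int64(244)) | 199 (np.int64(213), np.int64(232)) | 203  | 207  | 211  |
```

Contact: the tab has moved from columns 225-232 to 234-241. I'll carry on along the arc.

{"fn": "move_arm", "kwargs": {
  "targets": [
    [[1,13,0],[0,0,0],1],
    [[1,25,0],[0,0,0],1],
    [[1,38,2],[0,0,0],1],
    [[1,50,6],[0,0,0],1],
    [[1,61,12],[0,0,0],1]
  ]
}}

```text
clock: 9.82
tcp_pos: [0.5492, 0.0922, 0.0679]
orientation: [-0.001, 0.801, 0.599, 0.002]
wrist_force: [0.3, 0.3, 0.8]
finger_gap: -0.0003
grip_force: 0.4
```

{"fn": "move_arm", "kwargs": {
  "targets": [
    [[0,12,9],[0,0,0],1],
    [[0,20,16],[0,0,0],1],
    [[0,27,25],[0,0,0],1],
    [[0,33,34],[0,0,0],1],
    [[0,36,39],[0,0,0],1]
  ]
}}

```text
clock: 10.45
tcp_pos: [0.5882, 0.0816, 0.031]
orientation: [0.002, 0.801, 0.599, 0.005]
wrist_force: [7.5, -2.2, 9.7]
finger_gap: 0.0001
grip_force: 6.4
```

```bash
python3 tip2.py; python3 tip.py tip3.png
```

```text
[[267.64532826 197.23493052]] [0.58855692 0.0814926  0.03075823] [ 7.34639544 -2.3916541   7.82648272] [ 2.21652009e+00 -4.70612919e+01  1.89077747e+01  3.28841150e+00
  6.03396390e-01 -1.26344731e-02]
155  | 159  | 163  | 167  | 171  | 175  | 179 (np.int64(236), np.int64(262)) | 183 (np.int64(236), np.int64(262)) | 187 (np.int64(236), np.int64(276)) | 191 (np.int64(237), np.int64(276)) | 195 (np.int64(237), np.int64(262)) | 199 (np.int64(255), np.int64(262)) | 203 (np.int64(259), np.int64(262)) | 207  | 211  | scene [[267.57275569 197.14966654]] [0.58836214 0.08152919 0.0310308 ] [0.00222695 0.80073283 0.59899553 0.00513107]
top [[175.88342407 181.4621851 ]] [0.58823161 0.08157296 0.03116793] [0.00221797 0.80071716 0.59901677 0.00510011]
cover_tab [(array([591.,  80.,  49.]), 0.69)]
```

View pics/tip3.png

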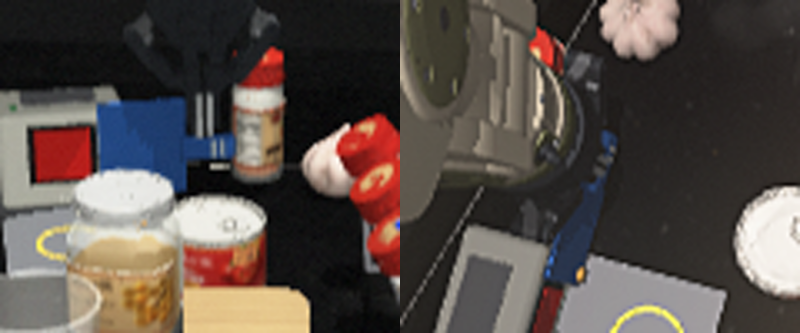

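The cover is fully open: the plate lies sideways with the tab level at (215,148) in the left crop, the red window is clear at (62,153), and the arm feels about 11 N at the stop. Next I'll lift and go to the pre-grasp pose above the tagged jar.

```bash
cat > grasp.py <<'E'
from h import *
import sys
np.set_printoptions(precision=4,suppress=True)
off=float(sys.argv[1]) if len(sys.argv)>1 else .027
a=np.radians(159.5);ax=np.array([np.sin(.6)*np.cos(a),np.sin(.6)*np.sin(a),np.cos(.6)])
mid=np.array([.602,-.2518,.081]);top=mid+.053*ax
e1=np.array([np.cos(a+np.pi/2),np.sin(a+np.pi/2),0]);e2=np.cross(ax,e1)
Rg=R.from_matrix(np.c_[-e1,e2,-ax])
if __name__=='__main__':
    for d in(.13,.05,0,-.028):
        q=top+d*ax; r=q-off*ax
        print(d,q,*[x.tolist() for x in rel(r,Rg)])
    s=env.get_state();print(np.round(s['joint_pos'],3))
E
python3 grasp.py
```

```text
0.13 [ 0.5052 -0.2156  0.232 ] [-308.6, 21.3, -180.0] [-3.38, -0.16, 0.39]
0.05 [ 0.5475 -0.2314  0.166 ] [-312.2, 65.7, -113.6] [-3.38, -0.16, 0.39]
0 [ 0.574  -0.2413  0.1247] [-314.5, 93.4, -72.0] [-3.38, -0.16, 0.39]
-0.028 [ 0.5888 -0.2469  0.1016] [-315.7, 109.0, -48.8] [-3.38, -0.16, 0.39]
[ 0.001  0.44  -0.197  0.923  0.003  1.858]
```

{"fn": "move_arm", "kwargs": {
  "targets": [
    [[0,0,-50],[0,0,0],1],
    [[0,0,-100],[0,0,0],1],
    [[0,0,-150],[0,0,0],1],
    [[0,0,-190],[0,0,0],0],
    [[0,0,-200],[0,0,0],-1]
  ]
}}

```text
clock: 11.28
tcp_pos: [0.5837, 0.0818, 0.2316]
orientation: [-0.0, 0.8, 0.599, 0.003]
wrist_force: [0.2, 0.5, -0.1]
finger_gap: 0.036
grip_force: 0.0
```

```bash
python3 grasp.py
```

```text
0.13 [ 0.5052 -0.2156  0.232 ] [-308.7, 23.6, 20.4] [-3.42, -0.15, 0.39]
0.05 [ 0.5475 -0.2314  0.166 ] [-312.3, 68.4, 86.5] [-3.42, -0.15, 0.39]
0 [ 0.574  -0.2413  0.1247] [-314.6, 96.4, 127.9] [-3.42, -0.15, 0.39]
-0.028 [ 0.5888 -0.2469  0.1016] [-315.8, 112.0, 151.1] [-3.42, -0.15, 0.39]
[0.001 0.331 0.149 1.384 0.004 1.857]
```

{"fn": "move_arm", "kwargs": {
  "targets": [
    [[-55,5,-20],[-0.7,0,0.1],-1],
    [[-110,10,-20],[-1.4,0,0.2],-1],
    [[-165,15,-20],[-2.1,-0.1,0.3],-1],
    [[-220,20,-10],[-2.8,-0.1,0.4],-1],
    [[-270,22,10],[-3.4,-0.15,0.4],-1]
  ]
}}

```text
clock: 11.9
tcp_pos: [0.5266, -0.1847, 0.2175]
orientation: [0.243, 0.785, 0.545, 0.167]
wrist_force: [0.6, -0.9, -0.7]
finger_gap: 0.0853
grip_force: 0.0
```

{"fn": "move_arm", "kwargs": {
  "targets": [
    [[0,0,0],[0,0,0],-1],
    [[0,0,0],[0,0,0],-1]
  ]
}}

```text
clock: 12.15
tcp_pos: [0.5273, -0.1837, 0.2176]
orientation: [0.24, 0.786, 0.544, 0.166]
wrist_force: [0.2, -0.7, 1.3]
finger_gap: 0.0853
grip_force: 0.0
```

```bash
python3 grasp.py
```

```text
0.13 [ 0.5052 -0.2156  0.232 ] [-37.6, 0.4, 9.7] [-0.04, 0.01, -0.01]
0.05 [ 0.5475 -0.2314  0.166 ] [-37.5, 1.0, 89.7] [-0.04, 0.01, -0.01]
0 [ 0.574  -0.2413  0.1247] [-37.5, 1.4, 139.7] [-0.04, 0.01, -0.01]
-0.028 [ 0.5888 -0.2469  0.1016] [-37.5, 1.6, 167.7] [-0.04, 0.01, -0.01]
[-0.539 -0.204 -0.661  0.528  0.1    1.421]
```

{"fn": "move_arm", "kwargs": {
  "targets": [
    [[-19,0,15],[0,0,0],-1],
    [[-37,0,35],[0,0,0],-1],
    [[-37,1,50],[0,0,0],-1],
    [[-37,1,50],[0,0,0],-1]
  ]
}}

```text
clock: 12.65
tcp_pos: [0.5435, -0.2278, 0.1776]
orientation: [0.24, 0.785, 0.546, 0.167]
wrist_force: [-0.5, 0.4, -0.2]
finger_gap: 0.0854
grip_force: 0.0
```

```bash
python3 grasp.py; cat > v.py <<'E'
from grasp import *
p=env.read_camera('scene');s=env.get_state();t=s['tcp_pos'];q=s['orientation'];Rt=R.from_quat([q[1],q[2],q[3],q[0]]).as_matrix()
print('tcp',proj(p,t),'tool-27',proj(p,t-.027*Rt[:,2]),'world+27',proj(p,t+[0,0,.027]),'top',proj(p,top),'tag mid',proj(p,mid))
for o in(0,.027,.04):print(o,'tips',proj(p,[t-o*Rt[:,2]+k*.0425*Rt[:,1] for k in(-1,1)]).ravel())
cv2.imwrite('pics/v1.png',cv2.resize(p['pixels'][110:290,250:430],(600,600),interpolation=cv2.INTER_CUBIC)[:,:,::-1])
E
python3 v.py
```

```text
0.13 [ 0.5052 -0.2156  0.232 ] [-1.9, -2.6, -40.6] [-0.04, -0.0, 0.01]
0.05 [ 0.5475 -0.2314  0.166 ] [-2.0, -2.1, 39.4] [-0.04, -0.0, 0.01]
0 [ 0.574  -0.2413  0.1247] [-2.0, -1.8, 89.4] [-0.04, -0.0, 0.01]
-0.028 [ 0.5888 -0.2469  0.1016] [-2.0, -1.6, 117.4] [-0.04, -0.0, 0.01]
[-0.615 -0.103 -0.685  0.411  0.143  1.355]
tcp [[309.6448 190.8525]] tool-27 [[302.526  180.8773]] world+27 [[310.0241 178.5112]] top [[324.9928 214.2212]] tag mid [[338.0345 232.1989]]
0 tips [292.298  202.0995 327.2325 179.4494]
0.027 tips [285.0397 192.3157 320.2579 169.2782]
0.04 tips [281.4882 187.5287 316.8446 164.3004]
```

View pics/v1.png

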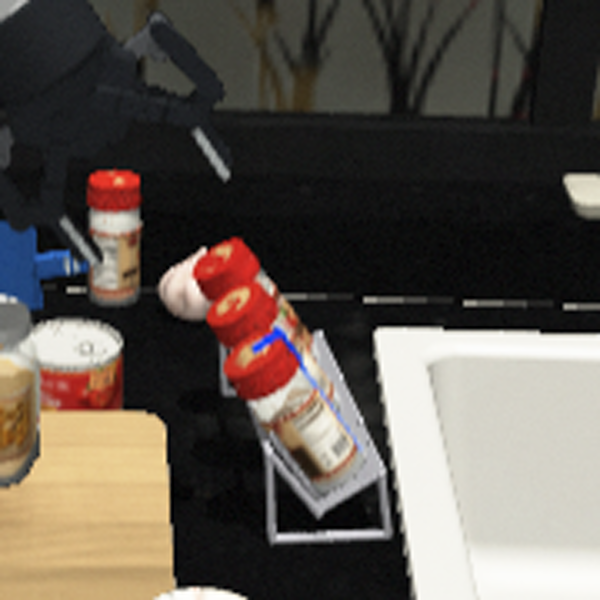

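The open fingertips at px (318,164) and (280,189) confirm that the real tips lie 27 mm (shut) or 40 mm (open) behind the reported TCP along the tool axis. The cap centre at (326,214) matches my estimate. Next I'll descend and grip.

{"fn": "move_arm", "kwargs": {
  "targets": [
    [[-2,-2,40],[0,0,0],-1],
    [[-2,-2,75],[0,0,0],-1],
    [[-2,-2,100],[0,0,0],-1],
    [[-2,-2,116],[0,0,0],-1],
    [[-2,-2,116],[0,0,0],-1]
  ]
}}

```text
clock: 13.32
tcp_pos: [0.6005, -0.2518, 0.0795]
orientation: [0.24, 0.786, 0.545, 0.166]
wrist_force: [-0.5, 0.2, 1.4]
finger_gap: 0.0852
grip_force: 0.0
```

```bash
python3 grasp.py
```

```text
0.13 [ 0.5052 -0.2156  0.232 ] [0.5, 0.9, -156.4] [-0.04, 0.0, 0.0]
0.05 [ 0.5475 -0.2314  0.166 ] [0.5, 1.5, -76.4] [-0.04, 0.0, 0.0]
0 [ 0.574  -0.2413  0.1247] [0.6, 1.8, -26.4] [-0.04, 0.0, 0.0]
-0.028 [ 0.5888 -0.2469  0.1016] [0.6, 2.0, 1.6] [-0.04, 0.0, 0.0]
[-0.585  0.141 -0.72   0.13   0.126  1.381]
```

{"fn": "move_arm", "kwargs": {
  "targets": [
    [[0,0,0],[0,0,0],0],
    [[0,0,0],[0,0,0],0.2],
    [[0,0,0],[0,0,0],1],
    [[0,0,0],[0,0,0],1],
    [[0,0,0],[0,0,0],1]
  ],
  "squeeze": 30
}}

```text
clock: 13.95
tcp_pos: [0.6003, -0.2527, 0.0814]
orientation: [0.241, 0.786, 0.545, 0.167]
wrist_force: [-3.5, 1.1, 6.0]
finger_gap: 0.0434
grip_force: 29.6
```

{"fn": "move_arm", "kwargs": {
  "targets": [
    [[0,0,-20],[0,0,0],1],
    [[0,0,-50],[0,0,0],1],
    [[0,0,-85],[0,0,0],1],
    [[0,0,-120],[0,0,0],1],
    [[0,0,-150],[0,0,0],1]
  ],
  "squeeze": 40
}}

```text
clock: 14.58
tcp_pos: [0.5203, -0.2224, 0.2053]
orientation: [0.241, 0.786, 0.545, 0.166]
wrist_force: [0.8, -0.6, -0.4]
finger_gap: 0.0429
grip_force: 42.0
```

```bash
cat > place.py <<'E'
from h import *
np.set_printoptions(precision=4,suppress=True)
s=env.get_state();q=s['orientation'];Rt=R.from_quat([q[1],q[2],q[3],q[0]]);M=Rt.as_matrix();t=np.array(s['tcp_pos'])
print('tcp',t,s['finger_gap'],s['grip_force'],s['clock'],np.round(s['joint_pos'],3))
for n in('scene','top'):
    p=env.read_camera(n)
    for th in('jar_mid','jar'):
        for d in env.landmark_of(th,p)[:1]:
            c=np.array(d['centre']);print(n,th,c,round(d['confidence'],2),'in tool mm',np.round(1000*M.T@(c-t),1))
yaw=np.radians(74.5);spot=np.array([.4647,.0557,.004])
# tag direction assumed at tool azimuth tg (deg from tool y toward tool x)
tg=5.
X=np.array([np.cos(yaw),np.sin(yaw),0]);Z=np.array([0,0,1.])
# choose tool y,x with y*cos+x*sin = X ; tool z=-Z ; x = y x z
c,sn=np.cos(np.radians(tg)),np.sin(np.radians(tg))
W=np.cross(X,-Z) # tool x if y=X
y=X*c-W*sn; x=np.cross(y,-Z)
Rp=R.from_matrix(np.c_[x,y,-Z])
for h in(.25,.15,.115,.10,.09):print(h,*[a.tolist() for a in rel(np.r_[spot[:2],h],Rp,s)])
E
python3 place.py
```

```text
tcp [ 0.5203 -0.2224  0.2053] 0.042916037037084576 42.035892605781555 14.575 [-0.637 -0.177 -0.671  0.501  0.154  1.338]
scene jar_mid [ 0.5254 -0.2224  0.2049] 0.83 in tool mm [1.8 3.7 3. ]
scene jar [ 0.5524 -0.2314  0.1606] 0.82 in tool mm [ 2.9  2.5 55.6]
top jar_mid [ 0.5217 -0.2217  0.2063] 0.66 in tool mm [ 1.1  1.4 -0.2]
top jar [ 0.5549 -0.2334  0.1657] 0.95 in tool mm [ 1.9  7.9 53.1]
0.25 [240.8, -99.1, -121.0] [2.66, 2.67, -8.72]
0.15 [240.9, -155.0, -38.1] [2.66, 2.67, -8.72]
0.115 [240.9, -174.6, -9.1] [2.66, 2.67, -8.72]
0.1 [240.9, -183.0, 3.4] [2.66, 2.67, -8.72]
0.09 [240.9, -188.6, 11.6] [2.66, 2.67, -8.72]
```

The jar is held with its centre about at the TCP and its foot 54 mm beyond it. Next I'll lift, bring it upright and carry it to the spot.

{"fn": "move_arm", "kwargs": {
  "targets": [
    [[0,34,-50],[0.1,0.1,-0.5],1],
    [[25,25,-55],[0.4,0.4,-1.4],1],
    [[60,5,-65],[0.7,0.7,-2.3],1],
    [[95,-15,-75],[1.0,1.0,-3.2],1],
    [[125,-32,-85],[1.26,1.26,-4.1],1]
  ]
}}

```text
clock: 15.5
tcp_pos: [0.4955, -0.0787, 0.2549]
orientation: [0.136, 0.543, 0.823, 0.095]
wrist_force: [1.2, -1.4, -1.7]
finger_gap: 0.0432
grip_force: 42.0
```

```bash
python3 place.py
```

```text
tcp [ 0.4955 -0.0787  0.2549] 0.043162599400234654 42.041083574295044 15.5 [-0.412 -0.126 -0.37   1.024  0.139  0.776]
scene jar_mid [ 0.4979 -0.0766  0.2529] 0.73 in tool mm [1.3 2.3 2.7]
scene jar [ 0.5202 -0.0772  0.2044] 0.85 in tool mm [-1.8  6.7 55.8]
top jar_mid [ 0.4947 -0.0752  0.2531] 0.56 in tool mm [3.7 0.1 1.5]
top jar [ 0.5158 -0.0765  0.2071] 0.57 in tool mm [ 0.2  4.  51.9]
0.25 [135.7, 24.5, -4.2] [1.39, 1.38, -4.59]
0.15 [147.7, -5.9, 90.3] [1.39, 1.38, -4.59]
0.115 [151.9, -16.5, 123.4] [1.39, 1.38, -4.59]
0.1 [153.7, -21.1, 137.6] [1.39, 1.38, -4.59]
0.09 [154.9, -24.1, 147.1] [1.39, 1.38, -4.59]
```

{"fn": "move_arm", "kwargs": {
  "targets": [
    [[28,5,-1],[0.28,0.28,-0.92],1],
    [[54,10,-2],[0.56,0.56,-1.84],1],
    [[81,15,-3],[0.83,0.83,-2.75],1],
    [[108,20,-4],[1.11,1.1,-3.67],1],
    [[136,24,-4],[1.39,1.38,-4.59],1]
  ]
}}

```text
clock: 16.42
tcp_pos: [0.4659, 0.0545, 0.2511]
orientation: [0.002, 0.179, 0.984, -0.0]
wrist_force: [0.3, 0.6, -1.6]
finger_gap: 0.0432
grip_force: 42.0
```

{"fn": "move_arm", "kwargs": {
  "targets": [
    [[0,0,0],[0,0,0],1],
    [[0,0,0],[0,0,0],1]
  ]
}}

```text
clock: 16.68
tcp_pos: [0.4656, 0.0542, 0.2509]
orientation: [0.002, 0.181, 0.983, 0.0]
wrist_force: [-0.3, 0.2, -0.8]
finger_gap: 0.0432
grip_force: 42.0
```

```bash
python3 place.py; cat > tag.py <<'E'
from h import *
np.set_printoptions(precision=1,suppress=True)
p=env.read_camera('top');s=env.get_state();q=s['orientation'];M=R.from_quat([q[1],q[2],q[3],q[0]]).as_matrix();t=np.array(s['tcp_pos'])
hsv=cv2.cvtColor(p['pixels'],cv2.COLOR_RGB2HSV).astype(int)
m=(abs(hsv[...,0]-112)<14)&(hsv[...,1]>110)
c=proj(p,t-.053*M[:,2])[0].astype(int);print('cap px',c)
v,u=np.nonzero(m);k=(abs(u-c[0])<45)&(abs(v-c[1])<45);print(np.c_[u,v][k].mean(0) if k.any() else 'no blue',k.sum())
top=t-.053*M[:,2]
ang=[]
for a,b in np.c_[u,v][k]:
    o,r=ray(p,a,b);P=o+r*(top[2]-o[2])/r[2]-top;ang.append(P[:2]*1000)
print(np.array(ang))
cv2.imwrite('pics/t1.png',cv2.resize(p['pixels'][c[1]-45:c[1]+45,c[0]-60:c[0]+60],(800,600),interpolation=2)[:,:,::-1])
E
python3 tag.py
```

```text
tcp [0.4656 0.0542 0.2509] 0.04319009271526331 41.978580951690674 16.675 [-0.056  0.091 -0.107  1.367  0.     0.309]
scene jar_mid [0.4649 0.0558 0.2492] 0.83 in tool mm [1.3 1.3 1.7]
scene jar [0.4661 0.0554 0.2004] 0.69 in tool mm [ 0.2  1.2 50.5]
top jar_mid [0.4603 0.0563 0.2487] 0.55 in tool mm [5.8 0.1 2.2]
top jar [0.4681 0.0578 0.1995] 0.53 in tool mm [-0.8  4.2 51.4]
0.25 [1.4, 1.1, 0.9] [0.01, 0.03, -0.04]
0.15 [1.9, 0.9, 100.9] [0.01, 0.03, -0.04]
0.115 [2.1, 0.9, 135.9] [0.01, 0.03, -0.04]
0.1 [2.1, 0.8, 150.9] [0.01, 0.03, -0.04]
0.09 [2.2, 0.8, 160.9] [0.01, 0.03, -0.04]
cap px [152 230]
[166.5 200. ] 223
[[ 77.7 -22. ]
 [ 77.7 -29. ]
 [ 77.7 -30.7]
 [ 77.7 -32.4]
 [ 77.7 -34.2]
 [ 76.  -20.3]
 [ 76.  -22. ]
 [ 76.  -29. ]
 [ 76.  -30.7]
 [ 76.  -32.5]
 [ 76.  -34.2]
 [ 74.3 -20.3]
 [ 74.3 -22.1]
 [ 74.2 -23.8]
 [ 74.2 -25.6]
 [ 74.2 -27.3]
 [ 74.2 -29. ]
 [ 74.2 -30.8]
 [ 74.2 -32.5]
 [ 74.2 -34.2]
 [ 74.2 -36. ]
 [ 72.5 -18.6]
 [ 72.5 -20.4]
 [ 72.5 -25.6]
 [ 72.5 -29.1]
 [ 72.5 -30.8]
 [ 72.5 -32.5]
 [ 70.8 -18.7]
 [ 70.8 -20.4]
 [ 70.8 -25.6]
 [ 70.8 -27.4]
 [ 69.  
[... 2172 characters left out ...]
.4 -26.2]
 [ 39.4 -28. ]
 [ 39.4 -29.7]
 [ 37.7 -10.7]
 [ 37.7 -12.4]
 [ 37.7 -15.9]
 [ 37.7 -17.6]
 [ 37.7 -19.3]
 [ 37.7 -21.1]
 [ 37.7 -24.5]
 [ 37.7 -26.3]
 [ 37.7 -28. ]
 [ 36.  -10.7]
 [ 36.  -12.4]
 [ 36.  -15.9]
 [ 36.  -17.6]
 [ 36.  -19.4]
 [ 36.  -21.1]
 [ 36.  -24.6]
 [ 36.  -26.3]
 [ 36.  -28. ]
 [ 34.3 -10.7]
 [ 34.3 -14.2]
 [ 34.3 -15.9]
 [ 34.3 -17.7]
 [ 34.3 -19.4]
 [ 34.3 -21.1]
 [ 34.3 -22.9]
 [ 34.3 -24.6]
 [ 32.5  -9.1]
 [ 32.5 -10.8]
 [ 32.5 -19.4]
 [ 32.5 -21.2]
 [ 32.5 -22.9]
 [ 32.5 -24.6]
 [ 30.8  -9.1]
 [ 30.8 -10.8]
 [ 30.8 -22.9]
 [ 29.1  -9.1]
 [ 29.1 -10.9]
 [ 29.1 -23. ]
 [ 27.3  -9.2]
 [ 27.3 -21.3]
 [ 27.3 -23. ]
 [ 27.3 -24.7]
 [ 25.6  -9.2]
 [ 25.6 -12.7]]
```

The cap is hidden under the gripper and the blue pixels found are the cover's, so I'll check the tag after release. Descending now.

{"fn": "move_arm", "kwargs": {
  "targets": [
    [[1,1,45],[0,0,0],1],
    [[1,1,90],[0,0,0],1],
    [[1,1,130],[0,0,0],1],
    [[1,1,160],[0,0,0],1],
    [[1,1,180],[0,0,0],1]
  ]
}}

```text
clock: 17.65
tcp_pos: [0.4647, 0.056, 0.0699]
orientation: [0.001, 0.181, 0.984, 0.0]
wrist_force: [0.7, -0.2, -1.0]
finger_gap: 0.0429
grip_force: 42.0
```

{"fn": "move_arm", "kwargs": {
  "targets": [
    [[0,0,3],[0,0,0],1],
    [[0,0,6],[0,0,0],1],
    [[0,0,8],[0,0,0],1]
  ]
}}

```text
clock: 18.02
tcp_pos: [0.4665, 0.0561, 0.0641]
orientation: [0.003, 0.18, 0.984, 0.001]
wrist_force: [-0.1, -0.6, -0.8]
finger_gap: 0.0431
grip_force: 42.0
```

```bash
python3 place.py|head -5; python3 -c "
from h import *
print(env.get_state()['wrist_force'])"
```

```text
tcp [0.4665 0.0561 0.0641] 0.04314204187694228 42.03018128871918 18.025 [-0.052  0.197 -0.458  0.91   0.     0.311]
scene jar_mid [0.4689 0.058  0.0617] 0.69 in tool mm [-1.5  2.6  2.5]
scene jar [0.4682 0.0573 0.0124] 0.61 in tool mm [-0.8  1.6 51.8]
top jar_mid [0.4618 0.0575 0.0632] 0.64 in tool mm [ 4.9 -0.4  0.9]
top jar [0.4652 0.0598 0.0111] 0.61 in tool mm [ 2.9  2.9 53. ]
[ 0.72576069 -0.14559242 -1.8440128 ]
```

Foot about 6-7 mm above the plate; feel downward.

{"fn": "move_arm", "kwargs": {
  "targets": [
    [[0,0,2],[0,0,0],1],
    [[0,0,4],[0,0,0],1],
    [[0,0,5],[0,0,0],1]
  ]
}}

```text
clock: 18.7
tcp_pos: [0.4666, 0.056, 0.0591]
orientation: [0.003, 0.18, 0.984, 0.0]
wrist_force: [-1.4, 0.3, 11.4]
finger_gap: 0.043
grip_force: 43.1
```

{"fn": "move_arm", "kwargs": {
  "targets": [
    [[0,0,1],[0,0,0],1],
    [[0,0,2],[0,0,0],1]
  ]
}}

```text
clock: 18.95
tcp_pos: [0.4677, 0.0558, 0.059]
orientation: [0.004, 0.18, 0.984, 0.0]
wrist_force: [-5.7, -0.4, 26.3]
finger_gap: 0.0433
grip_force: 44.5
```

Contact. I'll relieve the load, open and retreat upward.

{"fn": "move_arm", "kwargs": {
  "targets": [
    [[0,0,-2],[0,0,0],1],
    [[0,0,-3],[0,0,0],0.2],
    [[0,0,-3],[0,0,0],-0.2],
    [[0,0,-3],[0,0,0],-0.6],
    [[0,0,-3],[0,0,0],-0.6]
  ]
}}

```text
clock: 19.58
tcp_pos: [0.4655, 0.0562, 0.0591]
orientation: [0.002, 0.18, 0.984, 0.0]
wrist_force: [-0.2, 0.5, 0.5]
finger_gap: 0.0687
grip_force: 0.0
```

{"fn": "move_arm", "kwargs": {
  "targets": [
    [[0,0,-20],[0,0,0],-0.6],
    [[0,0,-60],[0,0,0],-0.6],
    [[0,0,-110],[0,0,0],-0.6],
    [[0,0,-160],[0,0,0],-0.6],
    [[-40,0,-180],[0,0,0],-0.6]
  ]
}}

```text
clock: 20.2
tcp_pos: [0.5024, 0.0426, 0.2434]
orientation: [0.004, 0.179, 0.984, 0.001]
wrist_force: [1.5, 1.1, 0.6]
finger_gap: 0.0685
grip_force: 0.0
```

{"fn": "move_arm", "kwargs": {
  "targets": [
    [[-20,-50,-20],[0,0,0],-0.6],
    [[-30,-100,-30],[0,0,0],-0.6],
    [[-30,-150,-30],[0,0,0],-0.6],
    [[-30,-200,-30],[0,0,0],-0.6],
    [[-30,-200,-30],[0,0,0],-0.6]
  ]
}}

```text
clock: 20.82
tcp_pos: [0.4583, -0.1584, 0.269]
orientation: [0.002, 0.183, 0.983, 0.0]
wrist_force: [-1.2, -0.4, 0.0]
finger_gap: 0.0681
grip_force: 0.0
```

```bash
cat > fin.py <<'E'
from h import *
np.set_printoptions(precision=3,suppress=True)
print(env.get_state()['tcp_pos'],env.get_state()['clock'])
for n in('scene','top'):
    p=env.read_camera(n)
    for th in('jar_mid','jar','scan_spot'):
        print(n,th,[(np.array(d['centre']),round(d['confidence'],2)) for d in env.landmark_of(th,p)[:1]])
c=proj(p,[.465,.056,.110])[0];print('cap top px',c)
hsv=cv2.cvtColor(p['pixels'],cv2.COLOR_RGB2HSV).astype(int)
x0,y0=int(c[0])-40,int(c[1])-25
red=((hsv[...,0]<8)|(hsv[...,0]>172))&(hsv[...,1]>150)&(hsv[...,2]>60)
yy,xx=np.mgrid[:420,:560];near=np.hypot(xx-c[0],yy-c[1])<14
print('red centroid',xx[red&near].mean(),yy[red&near].mean())
bl=(abs(hsv[...,0]-114)<14)&(hsv[...,1]>120)&near
P=[]
for u,v in zip(xx[bl],yy[bl]):
    o,r=ray(p,u,v);P.append((o+r*(.110-o[2])/r[2])[:2]*1000)
print(np.c_[xx[bl],yy[bl],np.array(P)])
cv2.imwrite('pics/fin1.png',cv2.resize(p['pixels'][y0:y0+60,x0:x0+80],(800,600),interpolation=2)[:,:,::-1]);print(x0,y0)
E
python3 fin.py
```

```text
[ 0.458 -0.158  0.269] 20.825
scene jar_mid [(array([0.468, 0.057, 0.057]), 0.88)]
scene jar [(array([0.469, 0.059, 0.007]), 0.79)]
scene scan_spot [(array([0.47 , 0.055, 0.003]), 0.91)]
top jar_mid []
top jar [(array([0.467, 0.059, 0.007]), 0.64)]
top scan_spot []
cap top px [177.925 233.065]
red centroid 172.10256410256412 229.76923076923077
[[168.    228.    475.961  77.708]
 [168.    229.    473.799  77.666]
 [169.    229.    473.797  75.498]
 [167.    230.    471.641  79.791]
 [168.    230.    471.638  77.624]
 [169.    230.    471.636  75.457]
 [170.    230.    471.634  73.289]
 [171.    230.    471.632  71.122]
 [172.    230.    471.63   68.955]
 [167.    231.    469.48   79.749]
 [168.    231.    469.478  77.582]
 [169.    231.    469.476  75.415]
 [170.    231.    469.474  73.248]
 [171.    231.    469.472  71.081]
 [172.    231.    469.47   68.915]
 [173.    231.    469.468  66.748]
 [174.    231.    469.466  64.581]
 [167.    232.    467.321  79.707]
 [168.    232.    467.319  77.54 ]
 [169.    232.    467.317  75.373]
 [170.    232.    467.315  73.207]
 [171.    232.    467.313  71.04 ]
 [172.    232.    467.311  68.874]
 [173.    232.    467.309  66.708]
 [167.    233.    465.162  79.664]
 [168.    233.    465.16   77.498]
 [169.    233.    465.158  75.332]
 [170.    233.    465.156  73.166]
 [171.    233.    465.154  71.   ]
 [172.    233.    465.152  68.834]
 [173.    233.    465.15   66.668]]
137 208
```

View pics/fin1.png

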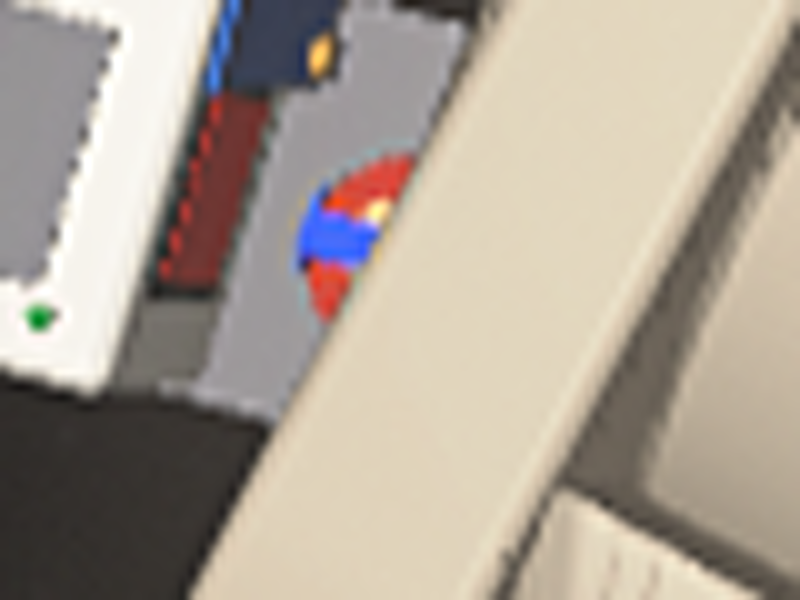

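The jar stands upright on the ring with its tag towards the window (stripe at (340,240) in the crop), but an arm link hides half of it. I'll move the arm clear and measure the tag angle numerically.

{"fn": "move_arm", "kwargs": {
  "targets": [
    [[10,-50,0],[0,0,0],-0.6],
    [[20,-100,0],[0,0,0],-0.6],
    [[40,-150,0],[0,0,0],-0.6],
    [[60,-200,0],[0,0,0],-0.6],
    [[80,-250,0],[0,0,0],-0.6]
  ]
}}

```text
clock: 21.85
tcp_pos: [0.2952, -0.3618, 0.2686]
orientation: [0.002, 0.179, 0.984, 0.0]
wrist_force: [0.5, 0.2, -0.0]
finger_gap: 0.0683
grip_force: 0.0
```

```bash
sed -i '$d' fin.py; sed -i 's/^print(np.c_\[xx.*$//' fin.py; cat >> fin.py <<'E'
P=np.array(P);print('n',len(P))
ringc=np.array([464.7,55.7])
capm=(red|bl)&near;print('cap pixels bbox',xx[capm].min(),xx[capm].max(),yy[capm].min(),yy[capm].max())
Q=[]
for u,v in zip(xx[capm],yy[capm]):
    o,r=ray(p,u,v);Q.append((o+r*(.110-o[2])/r[2])[:2]*1000)
Q=np.array(Q,np.float32);cc,rr=cv2.minEnclosingCircle(Q);print('cap circle',cc,rr,'fit',cv2.fitEllipse(cv2.convexHull(Q)))
d=np.array(cv2.fitLine(P.astype(np.float32),cv2.DIST_HUBER,0,.01,.01)).ravel();print('line yaw',np.degrees(np.arctan2(d[1],d[0])))
b=P.mean(0);
for C in(cc,cv2.fitEllipse(cv2.convexHull(Q))[0]):
    e=b-C;print('centroid yaw',np.degrees(np.arctan2(e[1],e[0])),np.hypot(*e))
print(np.c_[xx[bl],yy[bl]].T)
E
python3 fin.py
```

```text
[ 0.295 -0.362  0.269] 21.85
scene jar_mid [(array([0.467, 0.053, 0.057]), 0.76)]
scene jar [(array([0.467, 0.055, 0.009]), 0.62)]
scene scan_spot [(array([0.467, 0.055, 0.005]), 0.79)]
top jar_mid [(array([0.463, 0.061, 0.06 ]), 0.73)]
top jar [(array([0.467, 0.06 , 0.005]), 0.77)]
top scan_spot [(array([0.52 , 0.104, 0.02 ]), 0.73)]
cap top px [177.925 233.065]
red centroid 178.8030303030303 233.68686868686868
n 46
cap pixels bbox 167 188 224 243
cap circle (464.06878662109375, 56.92213439941406) 24.09032440185547 fit ((464.26434326171875, 56.743934631347656), (40.87466049194336, 46.8649787902832), 161.75076293945312)
line yaw 69.96642
centroid yaw 73.00790395361388 13.992767615783395
centroid yaw 73.97897173327533 14.10806485089949
[[169 168 168 169 167 168 169 170 171 172 173 167 168 169 170 171 172 173
  174 175 176 167 168 169 170 171 172 173 174 175 176 167 168 169 170 171
  172 173 174 175 176 173 174 175 176 175]
 [227 228 229 229 230 230 230 230 230 230 230 231 231 231 231 231 231 231
  231 231 231 232 232 232 232 232 232 232 232 232 232 233 233 233 233 233
  233 233 233 233 233 234 234 234 234 235]]
```

```bash
python3 -c "
from h import *
print(env.hand_in())"
```

```text
the job is handed in; nothing more can be done
None
```

I've handed the job in, but the interface returned no verdict. My last measurements show the dust cover open, the tagged jar upright within about 5 mm of the yellow ring's centre with its tag within about 5° of facing the window, and the arm clear; I did not re-measure the other jars and kitchen things.

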